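# Lock a mic stand clutch onto a desk stand

### The job

Lift the black mic stand clutch out of its wooden rack, where only its two ends can be reached, stand it upright on the cork mat and let go. Then take it again the other way, by its long sides (its ends will have no room for fingers), slide it down over the desk stand's upright spigot between the two ears, push it fully home, and turn the latch arm all the way round over its top to lock it. Leave the canister, tape measure, counterweight and torch where they are.

Things in the scene. Friction and masses are not known exactly. Their poses are not given: they have to be found in the camera images.
- clutch_mid (a point): The mic stand clutch: an upright black plastic block, 52 long (its x) x 36 wide (its y) x 50 high (its z) mm, about 0.15 kg, with a vertical round through hole of 24 mm diameter in its middle. The point is its centre, 25 mm above its underside. The same either way round (half turn). It starts standing in the rack.
- rack_floor (a point): Fixed brown wooden rack holding the clutch at the start: foot board 64 (x) x 74 (y) x 6 mm and two upright cheeks, 36 long in x, 9 thick, inner faces 21 mm either side of the middle in y, tops 60 mm above the desk. They leave 3 mm beside the clutch's long sides, so it can only be taken by its ends (x). The point is the middle of the floor, 6 mm above the desk.
- mat_top (a point): Cork mat fixed on the desk, 120 x 120 x 3 mm; the point is the centre of its top.
- stand_seat (a point): Fixed desk stand: a round steel foot, 150 mm diameter, 14 mm high; in its middle a vertical spigot, 16 mm diameter, coned tip, top 62 mm above the desk. The clutch goes over it with its length along the stand's x, either way round. The point lies on the spigot's axis, 20 mm above the desk, where the clutch's underside is when fully home (its centre then 45, its top 70 mm above the desk).
- stand_ears (a point): Midway between the tops of the stand's two upright ears, 68 mm above the desk on the spigot's axis, axes as the stand's. The ears stand either side of the spigot in x: inner faces at 30 mm, 8 thick, 30 wide in y. They leave 4 mm at each end of the clutch, no room for fingers; the clutch's long sides (y) stay free.
- carrier (a joint): The aluminium carrier plate (48 x 32 mm) around the stand's spigot, on which the clutch lands: m pushed down. 0 = up (its top 36 mm above the desk), 0.016 = bottomed, fully home. Starts near 0; stiff, needs about 8 N to move and stays where it is left; does not carry down under the clutch's own weight.
- latch (a joint): Turn of the steel latch arm about its vertical pivot: 0 = open, 2.094 rad = at its stop, locked over the clutch's top. Grows counter-clockwise seen from above. The arm points from the pivot at 1.047 rad + this angle, counter-clockwise from the stand's x axis. Starts 0 to 0.35. Light friction (about 1 N at the peg), stays where it is left. It passes over the clutch only if that is fully home.
- latch_peg (a point): Upright round steel peg on the latch arm, to pinch or push: 14 mm diameter, 28 mm high, top 108.5 mm above the desk, 45 mm from the pivot. The point is the peg's centre half-way up (94.5 mm above the desk).
- latch_pivot (a point): The latch arm's pivot axis, at the arm's top (80.5 mm above the desk), on a 16 mm pillar 56 mm from the spigot along the stand's +x. The arm is 16 wide and 8 thick, 62 mm from pivot to tip, underside 72.5 mm above the desk.
- canister: Bystander: screw-top aluminium canister, 66 mm diameter, 74 mm high; origin under its centre.
- tape: Bystander: red tape measure, 66 x 36 x 64 mm high; origin under its centre.
- weight: Bystander: dark cast-iron boom counterweight, 56 mm diameter, 42 mm high; origin under its centre.
- torch: Bystander: yellow torch lying on its side, 120 x 42 x 42 mm, long along its x; origin under it.
- clutch: The same clutch; origin at the centre of its underside, axes as above.
There are look-alikes about, which are no part of the job. What is shaped like the clutch but purple or yellow is not meant. Of the things shaped like the part that bears mat_top, the cork one is meant.

How it is judged:
By the outcome, as a careful person would: the job done as asked, in the order asked, and still so for the second after the job is handed in, with the robot touching nothing.
It also fails if it takes over 72 s, if anything falls off the work surface, if the arm or the gripper's body presses on something with over 40 N, if the wrist force passes 120 N, or if a joint passes its speed limit or range.

### The arm

A 6-joint arm with a two-finger parallel gripper is mounted at the origin on the work surface. World frame = base frame: x ahead of the robot, y to its left, z up, the work surface at z = 0. Lengths are in m, angles in rad, forces in N, time in s.
With the tool pointing down it reaches from about 0.4 to 0.925 m from the base axis. Payload 3.4 kg.
Tool frame: the origin (TCP) lies where the fingers leave the gripper's body, on its centre line; the fingertips stand 73 mm ahead of it and the grasp point (between the pads) lies 54 mm ahead of it; z points along the fingers, y is the line along which they close (so a half turn about z gives the same grasp; the last joint's range is limited). The gripper opens to 85 mm and grips with 20 to 120 N. Pads are 22 mm wide; open, the fingers measure 114 mm over their backs; the gripper's body (76 mm by 85 mm) begins 54 mm behind the grasp point. The pads swing forward as they close: fully open they stand 13 mm farther back than shut.
Start: joints at [1.034, 0.307, 1.506, -0, 1.328, -0.073], TCP at [0.257, 0.515, 0.304] pointing down, gripper open.
Joint ranges: [-3.12, 3.12], [-1.05, 2.28], [0.14, 2.33], [-1.42, 4.57], [0.1, 2.73], [-2.68, 2.68]. Speed limits (rad/s): [2.57, 2.57, 3.14, 3.14, 3.14, 3.14].

### API

Orientations are given as [roll, pitch, yaw] about the fixed x, y, z axes, in that order (R = Rz(yaw) Ry(pitch) Rx(roll)).
In Python, from bench import sensors, cams, r gives the robot as it stands.
- The arm moves only by the shell command python3 -m creep 'ROWS'. ROWS is a JSON object of lists of equal length, an entry for each row: "delta_pos": the shift along the tool's x, y, z in cm, a list of three; "turn": the turn, a rotation vector about the tool's x, y, z in degrees, a list of three; "hand": the opening, from 0 (shut) to 1 (fully open). In form: {"delta_pos": [[dx, dy, dz], ...], "turn": [[wx, wy, wz], ...], "hand": [hand, ...]}. A call has exactly 10 rows; each row is the pose to reach, as a shift and turn from the pose commanded when the call began, along the tool's axes at that moment; what a row does not reach only later rows make up. A row lasts 1/12 s, in which the tool goes at most 41.7 mm and 7.16 degrees, less where a joint would pass 70% of its speed; a pose out of reach is approached as far as the arm can. A call with a gripper value outside its range is refused whole. The fingers move at their own pace and stop on an object; the grip force is fixed at half the most. Time passes only in rows, so rows that repeat a pose let the fingers close, or fill a call up. It gives the time, the measured TCP pose, the force, the opening and the grip force at its end, in the units of the state.
- sensors.sense(): the state, without advancing time (a new reading comes with each control period).
- cams.capture(name): name is "side" or "top" or "wrist"; returns a dict with "img" (420x560x3 uint8, red, green, blue), "mtx" (3x3 intrinsics, pixels), "R" (3x3) and "t" (3): a world point X has camera coordinates R X + t. Camera axes: x right, y down, z forward; pixel columns grow to the right and rows downward; lengths in m; the calibration is good to about 2 mm. A picture is of the moment at which its call begins. There is no depth.
- r.sign_off(): hands the job in; it is judged then, once.
The state is a dict: "clock": time; "joints": joint angles; "joint_vel": joint speeds; "joint_efforts": joint torques, N m; "ee_pos": TCP position; "tool_rot": TCP orientation; "force": force on the tool from outside, world axes, zero at the start; "moment": the same for the moment, N m; "opening": finger opening in m; "grip_force": force on a finger pad.
Only numpy, scipy, OpenCV 4.12 (cv2) and the standard library are available. Lean on these libraries where they do the work, as an engineer would, in place of code of your own. Each camera call takes 0.05 s, during which the arm holds its last target. There are 200 camera calls.

## Working session

There is one attempt and no reset: what is moved stays moved. The work goes in short steps, Python scripts to look and compute and a shell command to move; the robot and the scene stay as the last step left them, time stands still between calls to the robot, and variables do not carry over. Pictures are saved under pics/ and viewed, at most 13 in all, crops included, and the job is handed in when it is done.

```bash
mkdir -p pics; ls; python3 - <<'E'
from bench import sensors,cams,r
import cv2,numpy as np
s=sensors.sense();print(s)
for n in("top","side"):
    c=cams.capture(n);cv2.imwrite(f"pics/{n}0.png",c["img"][:,:,::-1]);np.savez(f"pics/{n}0.npz",**c);print(n,c["mtx"],c["R"],c["t"])
E
```

```text
pics
{'clock': 0.0, 'joints': array([ 1.03454469e+00,  3.07548655e-01,  1.50766909e+00, -3.05216244e-05,
        1.32837382e+00, -7.34696587e-02]), 'joint_vel': array([-0.00073254, -0.00227782,  0.001193  ,  0.00147329, -0.00230675,
       -0.00094532]), 'joint_efforts': array([ 6.53015741e-04, -4.57558072e+01, -2.51915395e+01, -2.01978314e-04,
        1.30378469e-02,  1.44326305e-05]), 'ee_pos': array([0.25643858, 0.5140428 , 0.30299644]), 'tool_rot': array([-3.13959696e+00, -1.17192764e-04,  2.67881792e+00]), 'force': array([ 0.15116617, -0.22119062,  0.36017031]), 'moment': array([ 0.02366161, -0.03500193,  0.0092868 ]), 'grip_force': 0.0, 'opening': 0.08513628404585762}
top [[388.02093134   0.         278.48921207]
 [  0.         388.02093134 217.29033342]
 [  0.           0.           1.        ]] [[ 0.01597382 -0.99921733  0.03618783]
 [-0.98617992 -0.02171386 -0.16424884]
 [ 0.16490606 -0.03306403 -0.98575492]] [-0.02587763  0.53990383  0.93592484]
side [[419.23664504   0.         277.20435111]
 [  0.         419.23664504 213.82981016]
 [  0.           0.           1.        ]] [[ 0.74279106 -0.66952069  0.00186626]
 [-0.52401662 -0.58309395 -0.6208124 ]
 [ 0.41673495  0.46015594 -0.78395694]] [-0.39617738  0.32376997  1.12472115]
```

View pics/top0.png

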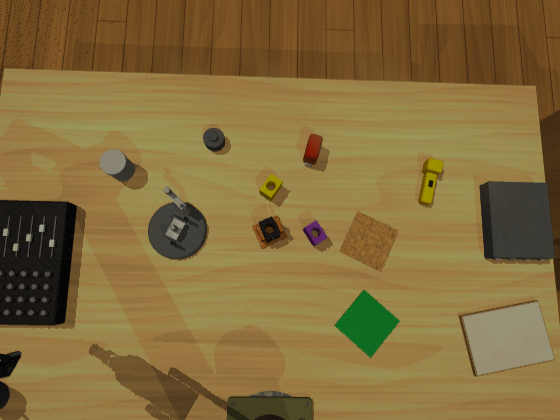

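View pics/side0.png

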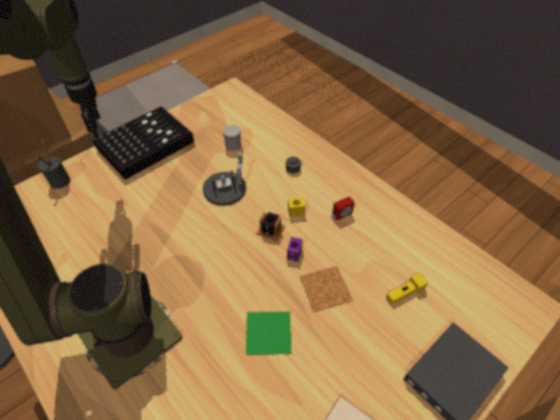

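Top view: the clutch candidates are black (270,231) in the brown rack, yellow (271,187) and purple (316,233). Black in the rack fits. The mat candidates are cork (369,240) and green (367,323), and cork is meant. The stand is at (177,229), with the latch near (175,195). I'll confirm these in an enlarged crop.

```bash
python3 - <<'E'
import cv2,numpy as np
a=cv2.imread("pics/top0.png")
c=cv2.resize(a[170:280,140:300],None,fx=5,fy=5,interpolation=cv2.INTER_CUBIC)
cv2.imwrite("pics/crop0.png",np.clip(c*1.3,0,255).astype(np.uint8))
E
```

```text
(no output)
```

View pics/crop0.png

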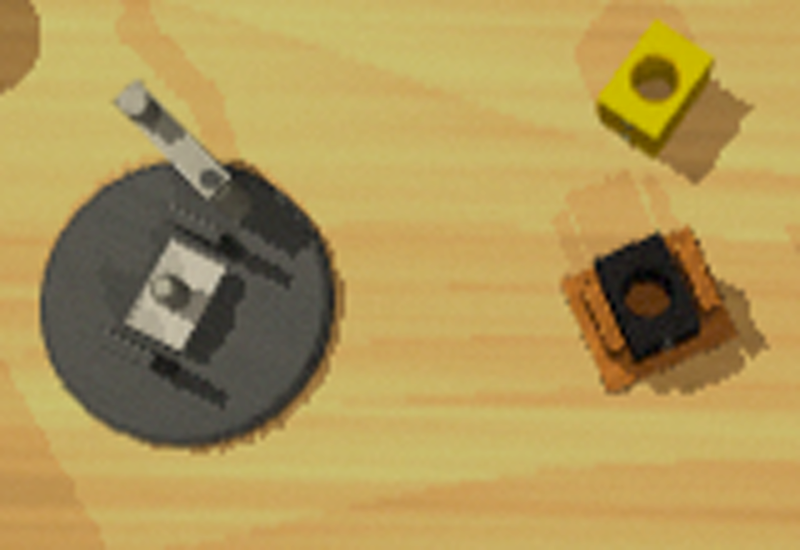

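The crop confirms it: the black clutch sits in the brown rack (crop 645,297) and yellow is the look-alike. On the stand, the spigot tip is near (168,285), the pivot at (212,178) and the peg at (135,98). Next I'll get coarse positions by ray casting.

```bash
cat > h.py <<'E'
import numpy as np,cv2
from bench import sensors,cams
from scipy.spatial.transform import Rotation as Ro
def pt(c,p,z):
    p=np.atleast_2d(p).astype(float)
    d=np.c_[(p-c["mtx"][:2,2])/c["mtx"][0,0],np.ones(len(p))]@c["R"]
    o=-c["R"].T@c["t"]
    return o+d*((z-o[2])/d[:,2])[:,None]
def proj(c,X):
    q=np.atleast_2d(X)@c["R"].T+c["t"];q=q@c["mtx"].T;return q[:,:2]/q[:,2:]
def blob(mask,near,rad=60):
    n,l,st,ce=cv2.connectedComponentsWithStats(mask.astype(np.uint8))
    k=max([i for i in range(1,n) if np.hypot(*(ce[i]-near))<rad],key=lambda i:st[i,4])
    return (l==k).astype(np.uint8)
def rect(c,m,z):
    """min-area rect of a mask, in world at height z: centre, size, yaw of long side"""
    k=max(cv2.findContours(m,0,cv2.CHAIN_APPROX_NONE)[0],key=cv2.contourArea)[:,0]
    w=(pt(c,k,z)[:,:2]*1000).astype(np.float32)
    (x,y),(a,b),t=cv2.minAreaRect(w)
    if b>a:a,b,t=b,a,t+90
    return np.round([x,y,a,b,t],1)
def togo(xyz,yaw):
    """shift (cm, tool axes) and turn (deg about tool z) to bring TCP to xyz, pointing down, tool y at world 'yaw' deg (mod 180)"""
    s=sensors.sense();T=Ro.from_euler("xyz",s["tool_rot"]).as_matrix()
    d=T.T@(np.array(xyz)-s["ee_pos"])*100
    y=np.degrees(np.arctan2(T[1,1],T[0,1]));w=(yaw-y+90)%180-90
    Z=-np.array([0,0,1.]);tilt=T.T@np.cross(T[:,2],Z)
    print("go",np.round(d,2),"turn z",round(-w,1),"tilt",np.round(np.degrees(tilt),2),"ee",np.round(s["ee_pos"],4),"yaw",round(y,1),"j6",round(s["joints"][5],2),"t",round(s["clock"],2),"op",round(s["opening"],4),"F",np.round(s["force"],1),"grip",s["grip_force"])
E
python3 - <<'E'
from h import *
c=dict(np.load("pics/top0.npz"));im=c["img"].astype(int)
hsv=cv2.cvtColor(c["img"],cv2.COLOR_RGB2HSV)
C=lambda x,y:(140+x/5,170+y/5)
print("clutch",rect(c,blob(im.sum(2)<110,(270,230),12),.056))
print("carrier",pt(c,C(175,295),.036),"spigot tip",pt(c,C(168,283),.062),"pivot",pt(c,C(212,178),.0805),"peg top",pt(c,C(133,96),.1085))
m=(hsv[...,0]>8)&(hsv[...,0]<19)&(hsv[...,1]>130)
m=blob(cv2.morphologyEx(m.astype(np.uint8),2,np.ones((3,3))),(369,240),25);print("mat",m.sum(),rect(c,m,.003))
for n,p,z in[("can",(115,162),.074),("weight",(214,137),.042),("tape",(313,148),.064),("yellow",(271,187),.05),("purple",(316,233),.05),("torch",(431,182),.03)]:print(n,pt(c,p,z).round(3))
w=cams.capture("wrist");cv2.imwrite("pics/w0.png",w["img"][:,:,::-1])
s=sensors.sense();T=Ro.from_euler("xyz",s["tool_rot"]).as_matrix()
o=-w["R"].T@w["t"];print("cam in tool",T.T@(o-s["ee_pos"]),"\n",w["R"]@T,w["mtx"])
togo([.57,.05,.3],0)
E
```

```text
clutch [507.5   7.9  55.9  54.4  24.4]
carrier [[0.50624035 0.24397282 0.036     ]] spigot tip [[0.50869297 0.24167373 0.062     ]] pivot [[0.55799369 0.21923295 0.0805    ]] peg top [[0.59123881 0.25243932 0.1085    ]]
mat 2053 [ 490.5 -255.3  123.2  121.8   65.2]
can [[0.665 0.392 0.074]]
weight [[0.75  0.156 0.042]]
tape [[ 0.719 -0.101  0.064]]
yellow [[0.617 0.005 0.05 ]]
purple [[ 0.502 -0.11   0.05 ]]
torch [[ 0.646 -0.418  0.03 ]]
cam in tool [ 0.07963019  0.00092649 -0.06940225] 
 [[ 4.56574703e-04  9.99997890e-01  2.00269949e-03]
 [-9.51252068e-01  1.05197782e-03 -3.08412704e-01]
 [-3.08414160e-01 -1.76425860e-03  9.51250542e-01]] [[328.37165497   0.         279.19934631]
 [  0.         328.37165497 203.11764187]
 [  0.           0.           1.        ]]
go [-48.77 -27.54   0.36] turn z 63.5 tilt [-0.09 -0.01  0.  ] ee [0.2565 0.5142 0.3032] yaw 63.5 j6 -0.07 t 0.15 op 0.0855 F [-0.2 -0.4  0.8] grip 0.0
```

```bash
python3 -m creep '{"delta_pos":[[-1,-0.8,0],[-3,-2.3,0],[-6,-4.5,0],[-9,-6.8,0],[-12,-9,0],[-15,-11.3,0],[-18,-13.5,0],[-20.5,-15.4,0],[-22,-16.5,0],[-22.6,-17,0]],"turn":[[0,0,2],[0,0,6],[0,0,11],[0,0,16],[0,0,21],[0,0,26],[0,0,31],[0,0,36],[0,0,40],[0,0,41.5]],"hand":[1,1,1,1,1,1,1,1,1,1]}'
python3 -c "
from h import *
togo([.51,.008,.3],22)"
```

```text
clock: 0.98
ee_pos: [0.3837, 0.2583, 0.3039]
tool_rot: [-3.141, 0.001, 1.947]
force: [1.2, -0.3, -0.3]
opening: 0.0855
grip_force: 0.0
go [-27.92   2.54   0.43] turn z -0.4 tilt [-0.02  0.08 -0.  ] ee [0.3837 0.2583 0.3039] yaw 21.6 j6 0.13 t 0.98 op 0.0855 F [ 1.2 -0.3 -0.3] grip 0.0
```

```bash
python3 -m creep '{"delta_pos":[[-1,0.1,0],[-4,0.4,0],[-8,0.7,0],[-12,1.1,0],[-16,1.5,0],[-20,1.8,0],[-24,2.2,0],[-26.5,2.4,0],[-27.9,2.5,0],[-27.9,2.5,0]],"turn":[[0,0,0],[0,0,0],[0,0,0],[0,0,0],[0,0,0],[0,0,0],[0,0,0],[0,0,0],[0,0,0],[0,0,0]],"hand":[1,1,1,1,1,1,1,1,1,1]}'
python3 - <<'E'
from h import *
c=cams.capture("wrist");np.savez("pics/w1.npz",**c);cv2.imwrite("pics/w1.png",c["img"][:,:,::-1])
togo([.51,.008,.3],22);print(proj(c,[[.508,.008,.056],[.508,.242,.062]]))
E
```

```text
clock: 1.82
ee_pos: [0.512, 0.0104, 0.3037]
tool_rot: [3.141, 0.001, 1.953]
force: [-0.2, -0.5, -0.2]
opening: 0.0855
grip_force: 0.0
go [-0.33 -0.23  0.36] turn z -0.1 tilt [-0.03 -0.06 -0.  ] ee [0.5109 0.0119 0.3036] yaw 21.9 j6 -0.44 t 1.87 op 0.0856 F [-0.5  0.1  0.3] grip 0.0
[[274.47499415 181.55154733]
 [386.2757032  -89.61477966]]
```

View pics/w1.png

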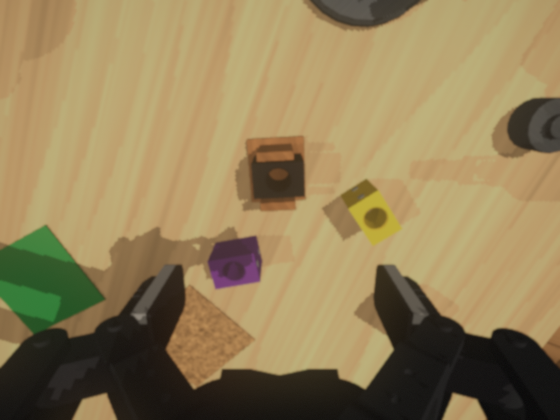

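Wrist view: the black clutch in the rack is at (278,177), with its hole at (279,175). Purple is at (235,263), yellow at (373,213) and the cork mat near (205,335).

```bash
python3 - <<'E'
from h import *
c=dict(np.load("pics/w1.npz"));im=c["img"].astype(int)
m=blob(im.max(2)<62,(278,177),20)
k=max(cv2.findContours(m,0,cv2.CHAIN_APPROX_NONE)[0],key=cv2.contourArea)
print(m.sum(),cv2.boundingRect(k),cv2.minAreaRect(k),rect(c,m,.056))
h=blob(((im[...,0]-im[...,2])>35)[150:200,255:303],(24,25),12);hk=max(cv2.findContours(h,0,1)[0],key=len)
e=cv2.fitEllipse(hk);print(e,pt(c,np.array(e[0])+[255,150],.056))
ys,xs=np.nonzero(m)
for y in range(150,206,5):print(y,xs[ys==y].min() if (ys==y).any() else 0,xs[ys==y].max() if (ys==y).any() else 0)
lo=[(x,ys[xs==x].max()) for x in range(258,302,2)];p=pt(c,lo,.056);a=np.polyfit(p[:,0],p[:,1],1);print("low edge yaw",np.degrees(np.arctan(a[0])),p[0],p[-1])
E
```

```text
340 (264, 174, 29, 20) ((278.0, 183.5), (19.0, 28.0), 90.0) [512.    7.4  27.8  19.5  21.9]
((22.981399536132812, 23.95808219909668), (12.194304466247559, 19.28019142150879), 90.57009887695312) [[0.50836128 0.01646882 0.056     ]]
150 0 0
155 0 0
160 0 0
165 0 0
170 0 0
175 266 291
180 265 291
185 266 290
190 270 286
195 0 0
200 0 0
205 0 0Traceback (most recent call last):
  File "<stdin>", line 10, in <module>
    return umr_maximum(a, axis, None, out, keepdims, initial, where)
ValueError: zero-size array to reduction operation maximum which has no identity
```

```bash
python3 - <<'E'
from h import *
c=dict(np.load("pics/w1.npz"));im=c["img"].astype(int)
print(im[190,245:312:4].tolist());print(im[145:212:4,262].tolist())
for t in(80,90,100):
    m=blob((im.max(2)<t)&(im[...,0]-im[...,2]<32),(278,177),20)
    k=max(cv2.findContours(m,0,cv2.CHAIN_APPROX_NONE)[0],key=cv2.contourArea)
    print(t,m.sum(),cv2.boundingRect(k),cv2.minAreaRect(k),rect(c,m,.056))
E
```

```text
[[143, 114, 75], [137, 108, 71], [86, 62, 42], [64, 52, 37], [63, 52, 37], [62, 51, 36], [62, 50, 36], [59, 47, 33], [56, 43, 27], [58, 46, 30], [59, 48, 32], [63, 51, 36], [63, 51, 37], [64, 53, 38], [65, 53, 39], [156, 122, 80], [190, 158, 109]]
[[122, 83, 49], [96, 67, 39], [141, 94, 55], [151, 101, 60], [125, 83, 49], [65, 53, 38], [64, 52, 38], [64, 52, 37], [62, 51, 36], [63, 52, 37], [63, 51, 36], [63, 52, 37], [63, 51, 37], [68, 53, 37], [98, 67, 39], [153, 102, 60], [156, 107, 64]]
80 1451 (253, 156, 50, 42) ((277.8168029785156, 177.16831970214844), (38.507938385009766, 49.751861572265625), 84.2894058227539) [509.4  12.9  49.5  39.   27.9]
90 1451 (253, 156, 50, 42) ((277.8168029785156, 177.16831970214844), (38.507938385009766, 49.751861572265625), 84.2894058227539) [509.4  12.9  49.5  39.   27.9]
100 1451 (253, 156, 50, 42) ((277.8168029785156, 177.16831970214844), (38.507938385009766, 49.751861572265625), 84.2894058227539) [509.4  12.9  49.5  39.   27.9]
```

```bash
python3 -m creep '{"delta_pos":[[0.1,-0.1,1],[0.2,-0.1,4],[0.2,-0.1,7],[0.2,-0.1,10],[0.2,-0.1,13],[0.2,-0.1,15],[0.2,-0.1,17],[0.2,-0.1,18],[0.2,-0.1,18],[0.2,-0.1,18]],"turn":[[0,0,-5],[0,0,-5],[0,0,-5],[0,0,-5],[0,0,-5],[0,0,-5],[0,0,-5],[0,0,-5],[0,0,-5],[0,0,-5]],"hand":[1,1,1,1,1,1,1,1,1,1]}'
python3 - <<'E'
from h import *
c=cams.capture("wrist");np.savez("pics/w2.npz",**c);cv2.imwrite("pics/w2.png",c["img"][:,:,::-1])
togo([.509,.013,.089],27)
E
```

```text
clock: 2.7
ee_pos: [0.5086, 0.0148, 0.124]
tool_rot: [-3.141, -0.001, 2.043]
force: [0.3, -0.7, 0.1]
opening: 0.0853
grip_force: 0.0
go [-0.12 -0.1   3.57] turn z 0.1 tilt [ 0.05  0.01 -0.  ] ee [0.5093 0.0145 0.1247] yaw 27.1 j6 -0.53 t 2.75 op 0.0855 F [ 0.8 -0.4  0.7] grip 0.0
```

View pics/w2.png

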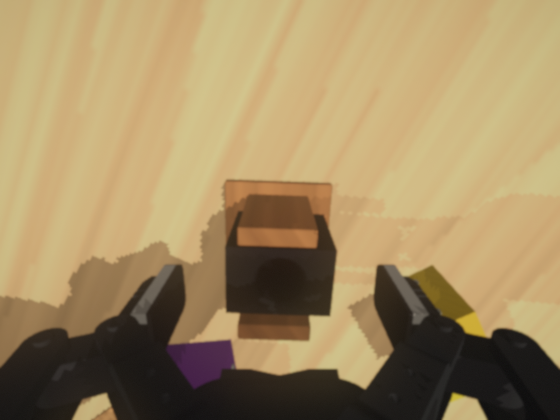

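```bash
python3 - <<'E'
from h import *
c=dict(np.load("pics/w2.npz"));p=pt(c,[[227,312],[331,314],[228,247],[334,248]],.056)
print(p.round(4));print(p[1]-p[0]);e=(p[0]+p[1])/2;print("centre",e+.018*np.array([-.454,.891,0]),np.degrees(np.arctan2(*(p[1]-p[0])[1::-1])))
E
python3 -m creep '{"delta_pos":[[-0.1,-0.1,0.5],[-0.1,-0.1,1.5],[-0.1,-0.1,2.5],[-0.1,-0.1,3.2],[-0.1,-0.1,3.5],[-0.1,-0.1,3.5],[-0.1,-0.1,3.5],[-0.1,-0.1,3.5],[-0.1,-0.1,3.5],[-0.1,-0.1,3.5]],"turn":[[0,0,0],[0,0,0],[0,0,0],[0,0,0],[0,0,0],[0,0,0],[0,0,0],[0,0,0],[0,0,0],[0,0,0]],"hand":[1,1,1,1,1,1,0,0,0,0]}'
python3 -m creep '{"delta_pos":[[0,0,0],[0,0,0],[0,0,0],[0,0,0],[0,0,-0.5],[0,0,-1.5],[0,0,-3],[0,0,-5],[0,0,-7],[0,0,-9]],"turn":[[0,0,0],[0,0,0],[0,0,0],[0,0,0],[0,0,0],[0,0,0],[0,0,0],[0,0,0],[0,0,0],[0,0,0]],"hand":[0,0,0,0,0,0,0,0,0,0]}'
python3 - <<'E'
from h import *
togo([.4905,-.2553,.2],27)
c=cams.capture("wrist");np.savez("pics/w3.npz",**c);cv2.imwrite("pics/w3.png",c["img"][:,:,::-1])
E
```

```text
[[ 0.4955 -0.0156  0.056 ]
 [ 0.5417  0.0069  0.056 ]
 [ 0.4814  0.0168  0.056 ]
 [ 0.5251  0.0387  0.056 ]]
[0.04622207 0.02245525 0.        ]
centre [0.51045129 0.01168055 0.056     ] 25.91105560049526
clock: 3.58
ee_pos: [0.509, 0.0122, 0.0895]
tool_rot: [3.14, 0.001, 2.042]
force: [0.1, -0.6, 4.1]
opening: 0.0514
grip_force: 62.4
clock: 4.42
ee_pos: [0.5079, 0.0123, 0.18]
tool_rot: [-3.141, -0.001, 2.042]
force: [-0.2, -0.4, -2.0]
opening: 0.0516
grip_force: 62.4
go [-23.05 -13.7   -2.  ] turn z -0.0 tilt [-0.06 -0.03 -0.  ] ee [0.5079 0.0123 0.18  ] yaw 27.0 j6 -0.53 t 4.42 op 0.0516 F [-0.2 -0.4 -2. ] grip 62.37899422645569
```

```bash
python3 -m creep '{"delta_pos":[[-1,-0.6,0],[-3.5,-2.1,0],[-6.5,-3.9,0],[-9.5,-5.6,0],[-12.5,-7.4,0],[-15.5,-9.2,0],[-18.5,-11,0],[-21,-12.5,0],[-22.6,-13.4,0],[-23,-13.7,0]],"turn":[[0,0,0],[0,0,0],[0,0,0],[0,0,0],[0,0,0],[0,0,0],[0,0,0],[0,0,0],[0,0,0],[0,0,0]],"hand":[0,0,0,0,0,0,0,0,0,0]}'
python3 - <<'E'
from h import *
togo([.4905,-.2553,.0865],27)
c=cams.capture("wrist");np.savez("pics/w3.npz",**c);cv2.imwrite("pics/w3.png",c["img"][:,:,::-1])
hsv=cv2.cvtColor(c["img"],cv2.COLOR_RGB2HSV)
for n in("top",):
    c=cams.capture(n);cv2.imwrite("pics/t3.png",c["img"][:,:,::-1])
E
```

```text
clock: 5.3
ee_pos: [0.4901, -0.2586, 0.1778]
tool_rot: [-3.14, 0.001, 2.039]
force: [0.7, -0.9, -1.8]
opening: 0.0513
grip_force: 62.5
go [0.28 0.2  9.13] turn z -0.2 tilt [-0.07  0.03 -0.  ] ee [ 0.4901 -0.2586  0.1778] yaw 26.8 j6 -1.03 t 5.3 op 0.0513 F [ 0.7 -0.9 -1.8] grip 62.488993406295776
```

View pics/w3.png

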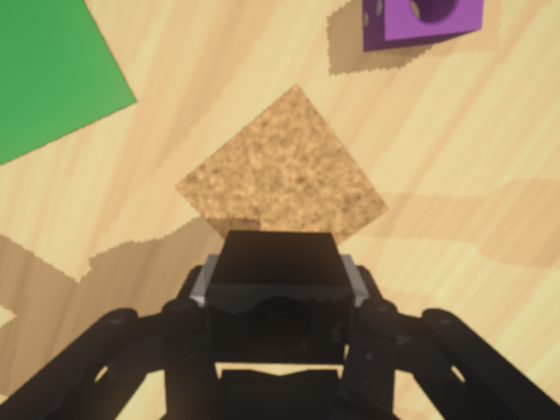

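```bash
python3 - <<'E'
from h import *
c=dict(np.load("pics/w3.npz"))
p=pt(c,[[177,187],[298,85],[388,207]],.003);m=(p[0]+p[2])/2;print(p.round(3),m,np.linalg.norm(p[0]-p[1]),np.linalg.norm(p[2]-p[1]))
togo([m[0],m[1],.0865],27)
E
```

```text
[[ 0.414 -0.282  0.003]
 [ 0.462 -0.175  0.003]
 [ 0.567 -0.222  0.003]] [ 0.49053874 -0.25230476  0.003     ] 0.11804365599171979 0.11549984625190296
go [0.26 0.24 9.13] turn z -0.2 tilt [-0.07 -0.11 -0.  ] ee [ 0.4897 -0.2558  0.1778] yaw 26.8 j6 -1.03 t 5.4 op 0.0514 F [-0.3 -0.8 -2.5] grip 62.49020218849182
```

```bash
python3 -m creep '{"delta_pos":[[0.2,0.2,1],[0.3,0.2,3],[0.3,0.2,5],[0.3,0.2,7],[0.3,0.2,8],[0.3,0.2,8.5],[0.3,0.2,8.8],[0.3,0.2,8.9],[0.3,0.2,9],[0.3,0.2,9]],"turn":[[0,0,0],[0,0,0],[0,0,0],[0,0,0],[0,0,0],[0,0,0],[0,0,0],[0,0,0],[0,0,0],[0,0,0]],"hand":[0,0,0,0,0,0,0,0,0,0]}'
```

```text
clock: 6.23
ee_pos: [0.4918, -0.2514, 0.0896]
tool_rot: [3.141, 0.001, 2.042]
force: [0.4, -0.1, -2.5]
opening: 0.0516
grip_force: 62.5
```

```bash
python3 -m creep '{"delta_pos":[[0,0,0.05],[0,0,0.1],[0,0,0.15],[0,0,0.2],[0,0,0.22],[0,0,0.24],[0,0,0.26],[0,0,0.28],[0,0,0.28],[0,0,0.28]],"turn":[[0,0,0],[0,0,0],[0,0,0],[0,0,0],[0,0,0],[0,0,0],[0,0,0],[0,0,0],[0,0,0],[0,0,0]],"hand":[0,0,0,0,0,0,0,0,0,0]}'
```

```text
clock: 7.07
ee_pos: [0.4912, -0.2513, 0.0865]
tool_rot: [3.142, 0.0, 2.042]
force: [-1.9, 1.2, 4.9]
opening: 0.0517
grip_force: 63.1
```

```bash
python3 -m creep '{"delta_pos":[[0,0,0],[0,0,0],[0,0,0],[0,0,0],[0,0,0],[0,0,0],[0,0,-0.5],[0,0,-1.5],[0,0,-3],[0,0,-5]],"turn":[[0,0,0],[0,0,0],[0,0,0],[0,0,0],[0,0,0],[0,0,0],[0,0,0],[0,0,0],[0,0,0],[0,0,0]],"hand":[0.3,0.5,0.7,1,1,1,1,1,1,1]}'
python3 -m creep '{"delta_pos":[[0,0,-3],[0,0,-6],[0,0,-8],[0,0,-9],[0,0,-10],[0,0,-10],[0,0,-10],[0,0,-10],[0,0,-10],[0,0,-10]],"turn":[[0,0,7],[0,0,14],[0,0,21],[0,0,28],[0,0,35],[0,0,42],[0,0,49],[0,0,56],[0,0,63],[0,0,70]],"hand":[1,1,1,1,1,1,1,1,1,1]}'
python3 -m creep '{"delta_pos":[[0,0,0],[0,0,0],[0,0,0],[0,0,0],[0,0,0],[0,0,0],[0,0,0],[0,0,0],[0,0,0],[0,0,0]],"turn":[[0,0,7],[0,0,14],[0,0,19],[0,0,20],[0,0,20],[0,0,20],[0,0,20],[0,0,20],[0,0,20],[0,0,20]],"hand":[1,1,1,1,1,1,1,1,1,1]}'
python3 - <<'E'
from h import *
c=cams.capture("wrist");np.savez("pics/w4.npz",**c);cv2.imwrite("pics/w4.png",c["img"][:,:,::-1])
togo([.4912,-.2513,.09],-63)
im=c["img"].astype(int)
m=blob((im.max(2)<80)&(im[...,0]-im[...,2]<32),proj(c,[.4912,-.2513,.053])[0],40)
k=max(cv2.findContours(m,0,cv2.CHAIN_APPROX_NONE)[0],key=cv2.contourArea)
print(m.sum(),cv2.boundingRect(k),rect(c,m,.053),proj(c,[.4912,-.2513,.053]))
E
```

```text
clock: 7.9
ee_pos: [0.4906, -0.2509, 0.1362]
tool_rot: [-3.14, -0.002, 2.042]
force: [0.7, 0.1, -0.5]
opening: 0.0855
grip_force: 0.0
clock: 8.73
ee_pos: [0.4912, -0.2512, 0.2372]
tool_rot: [3.141, -0.0, 0.814]
force: [0.4, -0.3, 0.7]
opening: 0.0856
grip_force: 0.0
clock: 9.57
ee_pos: [0.4912, -0.2513, 0.2361]
tool_rot: [-3.141, 0.0, 0.471]
force: [0.7, 0.1, 0.4]
opening: 0.0853
grip_force: 0.0
go [-0.   0.  14.6] turn z 0.0 tilt [-0.01  0.01  0.  ] ee [ 0.4912 -0.2513  0.236 ] yaw -63.0 j6 0.55 t 9.62 op 0.0853 F [-0.1 -0.4 -0.4] grip 0.0
2492 (263, 159, 43, 70) [ 496.4 -251.8   57.6   33.2   25.3] [[280.12462624 199.95769191]]
```

View pics/w4.png

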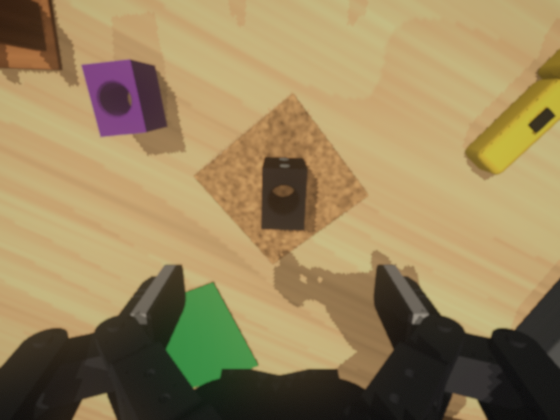

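The clutch stands upright on the cork mat, with its top face around (284,198) and its lower edge at row 229.

```bash
python3 - <<'E'
from h import *
c=dict(np.load("pics/w4.npz"));im=c["img"].astype(int)
print(im[215,255:315:3].tolist())
m=(im.max(2)<80)&(im[...,0]-im[...,2]<34)
for y in range(160,232,6):
    x=np.nonzero(m[y,240:330])[0]+240;print(y,x.min(),x.max(),pt(c,[[x.min()-.5,y],[x.max()+.5,y]],.053).round(4).tolist())
p=pt(c,[[263,229],[303,229]],.053);s=Ro.from_euler("z",27,degrees=True).apply([.026,0,0]);e=p.mean(0)
print("centre from near edge",e+s,np.linalg.norm(p[1]-p[0]))
togo(np.r_[(e+s)[:2],.086],-63)
E
```

```text
[[170, 128, 80], [169, 127, 79], [124, 92, 60], [68, 54, 41], [67, 53, 41], [67, 53, 41], [65, 52, 40], [65, 51, 39], [63, 50, 37], [62, 48, 36], [61, 49, 35], [63, 50, 38], [64, 51, 39], [64, 51, 40], [64, 51, 40], [64, 51, 39], [70, 55, 41], [120, 88, 55], [117, 86, 53], [127, 93, 57]]
160 266 301 [[0.515, -0.2264, 0.053], [0.5277, -0.2513, 0.053]]
166 265 304 [[0.5104, -0.2278, 0.053], [0.5246, -0.2556, 0.053]]
172 264 305 [[0.5058, -0.2292, 0.053], [0.5207, -0.2586, 0.053]]
178 264 305 [[0.5014, -0.2313, 0.053], [0.5165, -0.2609, 0.053]]
184 264 305 [[0.497, -0.2335, 0.053], [0.5122, -0.2632, 0.053]]
190 263 304 [[0.4922, -0.235, 0.053], [0.5075, -0.2648, 0.053]]
196 263 304 [[0.4877, -0.2372, 0.053], [0.5031, -0.2672, 0.053]]
202 263 304 [[0.4832, -0.2394, 0.053], [0.4986, -0.2696, 0.053]]
208 263 303 [[0.4786, -0.2417, 0.053], [0.4937, -0.2714, 0.053]]
214 263 303 [[0.4739, -0.2439, 0.053], [0.4892, -0.2738, 0.053]]
220 263 302 [[0.4692, -0.2463, 0.053], [0.4842, -0.2756, 0.053]]
226 263 302 [[0.4644, -0.2486, 0.053], [0.4795, -0.2781, 0.053]]
centre from near edge [ 0.49292722 -0.25314369  0.053     ] 0.03322550813847658
go [ 0.07  0.25 15.  ] turn z 0.0 tilt [-0.01  0.01  0.  ] ee [ 0.4912 -0.2513  0.236 ] yaw -63.0 j6 0.55 t 9.62 op 0.0853 F [-0.1 -0.4 -0.4] grip 0.0
```

```bash
python3 -m creep '{"delta_pos":[[0.1,0.25,1],[0.1,0.25,4],[0.1,0.25,7],[0.1,0.25,10],[0.1,0.25,12.5],[0.1,0.25,14],[0.1,0.25,14.8],[0.1,0.25,15.2],[0.1,0.25,15.2],[0.1,0.25,15.2]],"turn":[[0,0,0],[0,0,0],[0,0,0],[0,0,0],[0,0,0],[0,0,0],[0,0,0],[0,0,0],[0,0,0],[0,0,0]],"hand":[1,1,1,1,1,1,1,1,1,0.6]}'
python3 -m creep '{"delta_pos":[[0,0,0],[0,0,0],[0,0,0],[0,0,0],[0,0,0],[0,0,0],[0,0,0],[0,0,0],[0,0,0],[0,0,0]],"turn":[[0,0,0],[0,0,0],[0,0,0],[0,0,0],[0,0,0],[0,0,0],[0,0,0],[0,0,0],[0,0,0],[0,0,0]],"hand":[0.5,0.45,0.4,0.35,0,0,0,0,0,0]}'
python3 -m creep '{"delta_pos":[[0,0,-0.5],[0,0,-2],[0,0,-4],[0,0,-6],[0,0,-8],[0,0,-10],[0,0,-12],[0,0,-13.5],[0,0,-14],[0,0,-14]],"turn":[[0,0,0],[0,0,0],[0,0,0],[0,0,0],[0,0,0],[0,0,0],[0,0,0],[0,0,0],[0,0,0],[0,0,0]],"hand":[0,0,0,0,0,0,0,0,0,0]}'
python3 - <<'E'
from h import *
togo([.5075,.242,.22],65.5)
E
```

```text
clock: 10.45
ee_pos: [0.4939, -0.2534, 0.0846]
tool_rot: [3.141, -0.001, 0.471]
force: [-0.1, -0.1, -0.2]
opening: 0.0751
grip_force: 0.0
clock: 11.28
ee_pos: [0.4939, -0.2534, 0.0853]
tool_rot: [3.14, -0.001, 0.471]
force: [0.5, -0.9, 6.7]
opening: 0.0359
grip_force: 59.8
clock: 12.12
ee_pos: [0.4937, -0.2533, 0.2255]
tool_rot: [3.139, -0.002, 0.471]
force: [0.3, 0.1, -1.9]
opening: 0.0353
grip_force: 59.5
go [ 23.7  -43.51   0.48] turn z 51.5 tilt [ 0.14 -0.09  0.  ] ee [ 0.4937 -0.2533  0.2255] yaw -63.0 j6 0.55 t 12.12 op 0.0353 F [ 0.3  0.1 -1.9] grip 59.505688448552974
```

```bash
python3 -m creep '{"delta_pos":[[0.4,-0.8,-1],[1.5,-3,-3],[3,-5.5,-5],[4.5,-8.2,-6.5],[6,-11,-7.5],[7.5,-13.8,-7.5],[9,-16.5,-7.5],[10.5,-19.2,-7.5],[11.6,-21.2,-7.5],[12,-22,-7.5]],"turn":[[0,0,-4],[0,0,-10],[0,0,-17],[0,0,-24],[0,0,-31],[0,0,-38],[0,0,-45],[0,0,-52],[0,0,-59],[0,0,-64]],"hand":[0,0,0,0,0,0,0,0,0,0]}'
python3 - <<'E'
from h import *
togo([.5075,.242,.30],65.5)
E
```

```text
clock: 12.95
ee_pos: [0.4992, 0.0006, 0.2974]
tool_rot: [-3.138, -0.002, 1.596]
force: [-0.5, 0.1, -1.9]
opening: 0.0355
grip_force: 59.7
go [24.11  1.44 -0.21] turn z -64.0 tilt [-0.19 -0.12  0.  ] ee [0.4992 0.0006 0.2974] yaw 1.5 j6 -0.11 t 12.95 op 0.0355 F [-0.5  0.1 -1.9] grip 59.65954761530156
```

```bash
python3 -m creep '{"delta_pos":[[1,0.1,0],[3.5,0.2,0],[6.5,0.4,0],[9.5,0.6,0],[12.5,0.8,0],[15.5,1,0],[18.5,1.1,0],[21.5,1.3,-0.1],[23.5,1.4,-0.2],[24.1,1.4,-0.2]],"turn":[[0,0,-4],[0,0,-10],[0,0,-17],[0,0,-24],[0,0,-31],[0,0,-38],[0,0,-45],[0,0,-52],[0,0,-59],[0,0,-64]],"hand":[0,0,0,0,0,0,0,0,0,0]}'
python3 -m creep '{"delta_pos":[[0,0,0],[0,0,0],[0,0,0],[0,0,0],[0,0,0],[0,0,0],[0,0,0],[0,0,0],[0,0,0],[0,0,0]],"turn":[[0,0,0],[0,0,0],[0,0,0],[0,0,0],[0,0,0],[0,0,0],[0,0,0],[0,0,0],[0,0,0],[0,0,0]],"hand":[0,0,0,0,0,0,0,0,0,0]}'
python3 - <<'E'
from h import *
togo([.5075,.242,.30],65.5)
c=cams.capture("wrist");np.savez("pics/w5.npz",**c);cv2.imwrite("pics/w5.png",c["img"][:,:,::-1])
a=c["img"][40:340,80:480,::-1]
cv2.imwrite("pics/w5c.png",np.clip(cv2.resize(a,None,fx=2,fy=2,interpolation=cv2.INTER_CUBIC)*1.5,0,255).astype(np.uint8))
E
```

```text
clock: 13.78
ee_pos: [0.5097, 0.2418, 0.2993]
tool_rot: [-3.141, -0.003, 2.713]
force: [-0.2, 0.7, -1.4]
opening: 0.0357
grip_force: 59.7
clock: 14.62
ee_pos: [0.5103, 0.2386, 0.3012]
tool_rot: [3.141, 0.0, 2.705]
force: [-0.1, 0.3, -2.1]
opening: 0.0352
grip_force: 59.7
go [0.4  0.19 0.12] turn z -0.5 tilt [0.01 0.   0.  ] ee [0.5103 0.2386 0.3012] yaw 65.0 j6 -0.77 t 14.62 op 0.0352 F [-0.1  0.3 -2.1] grip 59.667551894526696
```

View pics/w5c.png

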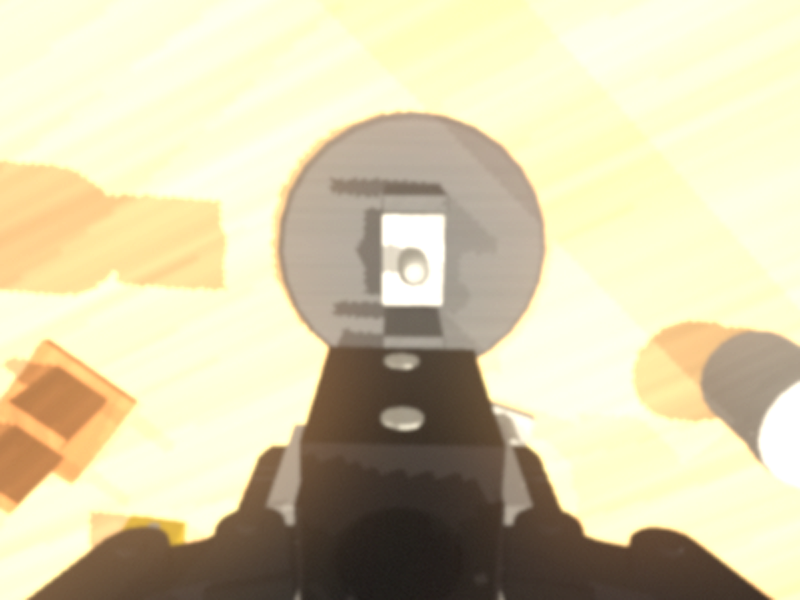

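Crop: the spigot tip is at (414,268), the carrier plate spans x 381–444 and y 212–306, and the foot disc is centred near (412,243). The held clutch's bottom edge is at row 348, columns 330–475.

```bash
python3 - <<'E'
from h import *
c=dict(np.load("pics/w5.npz"));im=c["img"].astype(int)
U=lambda x,y:(80+x/2,40+y/2)
s=sensors.sense();T=Ro.from_euler("xyz",s["tool_rot"]).as_matrix();P=s["ee_pos"]
tool=lambda X:((X-P)@T*1000).round(1)
zb=P[2]-.0823
b=pt(c,[U(330,348),U(475,348)],zb);t=pt(c,[U(302,443),U(502,443)],zb+.05)
print("clutch bottom edge tool",tool(b),"\ntop edge",tool(t))
print("tip",tool(pt(c,U(414,269),.062)),"carrier",tool(pt(c,[U(381,212),U(444,212),U(444,306),U(381,306)],.036)))
print("mean",tool(pt(c,[U(381,212),U(444,212),U(444,306),U(381,306)],.036)).mean(0))
hsv=cv2.cvtColor(c["img"],cv2.COLOR_RGB2HSV)
g=(hsv[...,1]<70);g[212:]=0
m=blob(g,(285,160),30);k=max(cv2.findContours(m,0,1)[0],key=cv2.contourArea)[:,0].astype(float)
k=k[k[:,1]<208]
w=pt(c,k,.014)[:,:2]
A=np.c_[2*w,np.ones(len(w))];q=np.linalg.lstsq(A,(w**2).sum(1),rcond=None)[0];r=np.sqrt(q[2]+q[:2]@q[:2]);print("disc",tool(np.r_[q[:2],.014]),r)
br=blob(im.min(2)>110,(286,170),15);print("carrier mask",br.sum(),cv2.minAreaRect(cv2.findContours(br,0,1)[0][0]))
E
```

```text
clutch bottom edge tool [[ 24.7 -16.1  82.3]
 [ 24.7  19.5  82.3]] 
top edge [[ 25.3 -15.9  32.3]
 [ 25.3  18.7  32.3]]
tip [[  8.4   8.  239.2]] carrier [[ 31.9  -8.4 265.2]
 [ 32.   23.5 265.2]
 [-17.7  24.6 265.2]
 [-17.7  -8.8 265.2]]
mean [  7.125   7.725 265.2  ]
disc [  7.5   7.4 287.2] 0.0715782436528002
carrier mask 131066 ((279.5, 204.0), (408.0, 559.0), 90.0)
```

```bash
python3 -m creep '{"delta_pos":[[0.4,0.3,0],[0.86,0.62,1],[0.86,0.62,3],[0.86,0.62,5.5],[0.86,0.62,8],[0.86,0.62,10.5],[0.86,0.62,12],[0.86,0.62,13],[0.86,0.62,13.5],[0.86,0.62,13.5]],"turn":[[0,0,0],[0,0,0],[0,0,0],[0,0,0],[0,0,0],[0,0,0],[0,0,0],[0,0,0],[0,0,0],[0,0,0]],"hand":[0,0,0,0,0,0,0,0,0,0]}'
python3 - <<'E'
from h import *
c=cams.capture("wrist");np.savez("pics/w6.npz",**c);
a=c["img"][:,:,::-1]
s=cams.capture("side");np.savez("pics/s6.npz",**s)
u,v=proj(s,[.503,.246,.07])[0].astype(int)
b=cv2.resize(s["img"][v-45:v+45,u-40:u+40,::-1],None,fx=5,fy=5,interpolation=cv2.INTER_CUBIC)[:420,:];print(u,v)
o=np.hstack([cv2.resize(a,(400,300)),cv2.resize(b,(400,450))[:300]]) if 0 else np.hstack([cv2.resize(a[150:420,120:440],(400,338)),cv2.resize(b,(380,338))])
cv2.imwrite("pics/v6.png",np.clip(o*1.4,0,255).astype(np.uint8))
togo([.5075,.242,.1183],65)
E
```

```text
clock: 15.5
ee_pos: [0.5045, 0.2481, 0.1649]
tool_rot: [-3.14, -0.001, 2.705]
force: [0.2, 0.1, -2.6]
opening: 0.0355
grip_force: 59.7
220 175
go [-0.43 -0.5   4.84] turn z -0.0 tilt [ 0.06  0.05 -0.  ] ee [0.5056 0.2483 0.1667] yaw 65.0 j6 -0.75 t 15.6 op 0.0355 F [-0.5  0.7 -1.6] grip 59.69007286825217
```

View pics/v6.png

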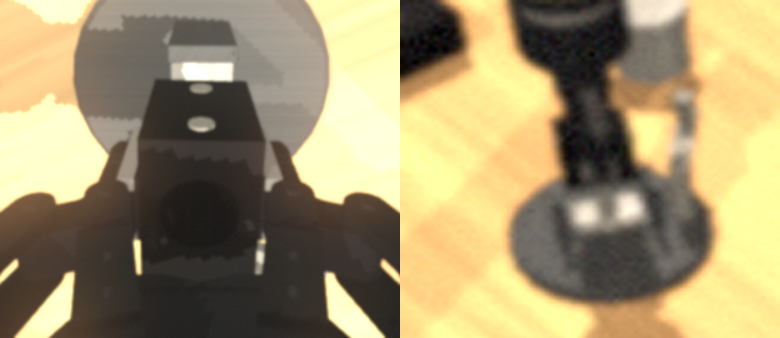

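Left panel: the near ear's top spans about (169–237, 46–62), the carrier edge is at (173–234, 64), and the clutch's bottom edge is at row 80. Right panel: the clutch hangs above the carrier.

```bash
python3 - <<'E'
from h import *
c=dict(np.load("pics/w6.npz"));im=c["img"].astype(int)
s=sensors.sense();T=Ro.from_euler("xyz",s["tool_rot"]).as_matrix();P=s["ee_pos"]
tool=lambda X:((X-P)@T*1000).round(1)
U=lambda x,y:(120+x/1.25,150+y/1.25)
print("clutch",tool(pt(c,[U(153,80),U(250,80)],P[2]-.0823)),tool(pt(c,[U(137,140),U(264,140)],P[2]-.0323)))
print("ear",tool(pt(c,[U(169,46),U(237,46),U(171,62),U(237,62)],.068)),"car",tool(pt(c,[U(173,65),U(234,65)],.036)))
k=(cv2.cvtColor(c["img"],cv2.COLOR_RGB2HSV)[...,1]<70)
xs=[np.nonzero(k[y,140:420])[0][[0,-1]]+140 for y in range(155,205,5)]
for y,x in zip(range(155,205,5),xs):print(y,x,tool(pt(c,[(x[0],y),(x[1],y)],.014)).mean(0))
for y in(185,190,195,200,205,209):print(y,im[y,244:320:3].max(1).tolist())
E
```

```text
clutch [[ 26.5 -18.1  82.3]
 [ 26.5  19.6  82.3]] [[ 27.1 -16.9  32.3]
 [ 27.1  17.7  32.3]]
ear [[ 35.8 -12.9  98.6]
 [ 35.8  15.7  98.7]
 [ 28.7 -12.2  98.6]
 [ 28.8  15.9  98.7]] car [[ 17.2 -13.6 130.7]
 [ 17.3  17.4 130.7]]
155 [196 366] [ 43.5    0.65 152.65]
160 [193 369] [ 40.1    0.65 152.65]
165 [190 371] [ 36.7    0.35 152.65]
170 [188 374] [ 33.2    0.65 152.65]
175 [186 376] [ 29.7    0.7  152.65]
180 [185 378] [ 26.2    1.05 152.65]
185 [183 379] [ 22.6    0.7  152.65]
190 [182 380] [ 19.     0.7  152.65]
195 [181 382] [ 15.4    1.05 152.65]
200 [181 382] [ 11.75   1.1  152.65]
185 [78, 77, 78, 91, 74, 74, 74, 73, 72, 72, 71, 73, 73, 72, 72, 73, 72, 70, 72, 71, 72, 72, 100, 105, 106, 107]
190 [79, 78, 78, 82, 111, 114, 113, 112, 112, 111, 114, 114, 114, 115, 115, 115, 112, 113, 114, 114, 112, 105, 102, 105, 105, 106]
195 [77, 77, 77, 79, 111, 111, 110, 110, 111, 114, 112, 112, 113, 114, 113, 111, 111, 111, 112, 111, 110, 109, 99, 103, 103, 104]
200 [76, 75, 76, 76, 99, 128, 131, 140, 175, 178, 181, 170, 164, 167, 164, 161, 164, 166, 165, 164, 161, 111, 102, 103, 104, 104]
205 [77, 76, 76, 76, 105, 152, 151, 178, 210, 211, 215, 212, 207, 203, 199, 194, 197, 199, 198, 198, 191, 114, 102, 102, 102, 103]
209 [77, 77, 77, 77, 104, 151, 151, 158, 207, 211, 215, 212, 210, 213, 201, 195, 198, 200, 198, 197, 188, 109, 103, 103, 104, 103]
```

```bash
python3 -m creep '{"delta_pos":[[-0.1,0.03,0],[-0.2,0.06,0.3],[-0.2,0.06,0.8],[-0.2,0.06,1.3],[-0.2,0.06,1.8],[-0.2,0.06,2.3],[-0.2,0.06,2.8],[-0.2,0.06,3.2],[-0.2,0.06,3.5],[-0.2,0.06,3.5]],"turn":[[0,0,0],[0,0,0],[0,0,0],[0,0,0],[0,0,0],[0,0,0],[0,0,0],[0,0,0],[0,0,0],[0,0,0]],"hand":[0,0,0,0,0,0,0,0,0,0]}'
python3 -c "
from h import *
togo([.5075,.242,.1183],65)"
```

```text
clock: 16.43
ee_pos: [0.5067, 0.2474, 0.1301]
tool_rot: [-3.14, -0.001, 2.705]
force: [-0.2, -0.3, -2.3]
opening: 0.0352
grip_force: 59.7
go [-0.3  -0.46  1.18] turn z -0.0 tilt [-0.07 -0.07  0.  ] ee [0.5067 0.2474 0.1301] yaw 65.0 j6 -0.75 t 16.43 op 0.0352 F [-0.2 -0.3 -2.3] grip 59.689801740751136
```

```bash
python3 -m creep '{"delta_pos":[[0,0,0.3],[0,0,0.7],[0,0,1.1],[0,0,1.4],[0,0,1.7],[0,0,2.0],[0,0,2.2],[0,0,2.4],[0,0,2.5],[0,0,2.5]],"turn":[[0,0,0],[0,0,0],[0,0,0],[0,0,0],[0,0,0],[0,0,0],[0,0,0],[0,0,0],[0,0,0],[0,0,0]],"hand":[0,0,0,0,0,0,0,0,0,0]}'
```

```text
clock: 17.27
ee_pos: [0.5071, 0.2476, 0.1065]
tool_rot: [3.142, 0.0, 2.705]
force: [-0.7, -1.9, 2.9]
opening: 0.0355
grip_force: 60.2
```

```bash
python3 -m creep '{"delta_pos":[[0,0,0.05],[0,0,0.1],[0,0,0.15],[0,0,0.2],[0,0,0.25],[0,0,0.3],[0,0,0.35],[0,0,0.4],[0,0,0.45],[0,0,0.45]],"turn":[[0,0,0],[0,0,0],[0,0,0],[0,0,0],[0,0,0],[0,0,0],[0,0,0],[0,0,0],[0,0,0],[0,0,0]],"hand":[0,0,0,0,0,0,0,0,0,0]}'
```

```text
clock: 18.1
ee_pos: [0.5071, 0.2476, 0.1023]
tool_rot: [3.141, 0.0, 2.705]
force: [-2.7, -0.7, 5.5]
opening: 0.0355
grip_force: 60.6
```

```bash
python3 -m creep '{"delta_pos":[[0,0,0.02],[0,0,0.05],[0,0,0.08],[0,0,0.1],[0,0,0.12],[0,0,0.14],[0,0,0.16],[0,0,0.18],[0,0,0.2],[0,0,0.2]],"turn":[[0,0,0],[0,0,0],[0,0,0],[0,0,0],[0,0,0],[0,0,0],[0,0,0],[0,0,0],[0,0,0],[0,0,0]],"hand":[0,0,0,0,0,0,0,0,0,0]}'
```

```text
clock: 18.93
ee_pos: [0.5071, 0.2476, 0.1022]
tool_rot: [3.141, 0.001, 2.705]
force: [-5.5, -1.8, 20.6]
opening: 0.0357
grip_force: 61.9
```

The force jumped to 20.6 N with the height steady at the expected home height. I'll release and back off.

```bash
python3 -m creep '{"delta_pos":[[0,0,-0.1],[0,0,-0.15],[0,0,-0.15],[0,0,-0.15],[0,0,-0.15],[0,0,-0.15],[0,0,-0.15],[0,0,-0.5],[0,0,-1.5],[0,0,-3.5]],"turn":[[0,0,0],[0,0,0],[0,0,0],[0,0,0],[0,0,0],[0,0,0],[0,0,0],[0,0,0],[0,0,0],[0,0,0]],"hand":[0,0,0.3,0.6,0.8,1,1,1,1,1]}'
python3 -m creep '{"delta_pos":[[0,0,-3],[0,0,-6],[0,0,-9],[0,0,-12],[0,0,-14.5],[0,0,-16],[0,0,-16.5],[0,0,-16.5],[0,0,-16.5],[0,0,-16.5]],"turn":[[0,0,0],[0,0,0],[0,0,0],[0,0,0],[0,0,0],[0,0,0],[0,0,0],[0,0,0],[0,0,0],[0,0,0]],"hand":[1,1,1,1,0.5,0,0,0,0,0]}'
python3 - <<'E'
from h import *
c=cams.capture("wrist");np.savez("pics/w7.npz",**c)
a=c["img"][60:360,80:480,::-1]
cv2.imwrite("pics/w7c.png",np.clip(cv2.resize(a,None,fx=2,fy=2,interpolation=cv2.INTER_CUBIC)*1.3,0,255).astype(np.uint8))
togo([.5075,.242,.3],65)
E
```

```text
clock: 19.77
ee_pos: [0.5058, 0.247, 0.1334]
tool_rot: [-3.138, -0.003, 2.705]
force: [-0.6, 0.8, -0.6]
opening: 0.0855
grip_force: 0.0
clock: 20.6
ee_pos: [0.5063, 0.2473, 0.2982]
tool_rot: [-3.139, -0.002, 2.705]
force: [-0.4, -1.2, -1.0]
opening: 0.0124
grip_force: 0.0
go [-0.33 -0.43 -0.21] turn z -0.0 tilt [-0.14 -0.13  0.  ] ee [0.5063 0.2472 0.2979] yaw 65.0 j6 -0.75 t 20.65 op 0.0051 F [ 0.6 -0.  -0.8] grip 0.0
```

View pics/w7c.png

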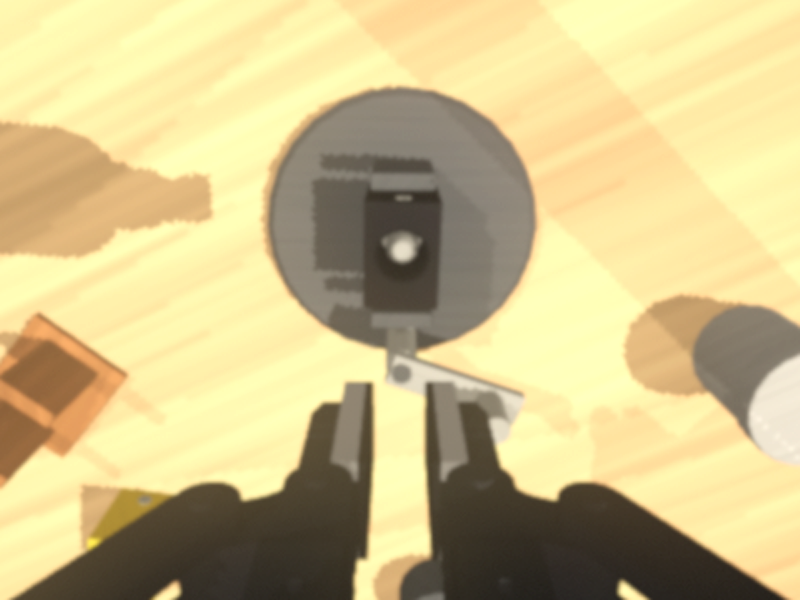

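The clutch sits home on the spigot (402,248). The pivot is at crop (402,373), and the arm points down-right to the peg near (498,428), partly hidden by a finger.

```bash
python3 - <<'E'
from h import *
c=dict(np.load("pics/w7.npz"))
s=sensors.sense();P=s["ee_pos"]
U=lambda x,y:(80+x/2,60+y/2)
yaw=np.radians(-24.7);X=np.array([np.cos(yaw),np.sin(yaw)]);Y=np.array([-X[1],X[0]])
tip=pt(c,U(402,248),.062)[0,:2];piv=pt(c,U(402,373),.0805)[0,:2]
st=lambda q:(((np.array(q)-tip)@np.c_[X,Y])*1000).round(1)
print("tip",tip,"pivot",piv,st(piv),"TCP insert",st([.5071,.2476]))
print("clutch top",[st(pt(c,U(*q),.070)[0,:2]).tolist() for q in((366,205),(440,205),(437,310),(364,310))])
e=[pt(c,U(*q),.0805)[0,:2] for q in((394,354),(523,395))];d=e[1]-e[0];print("arm angle stand",np.degrees(np.arctan2(d@Y,d@X)))
print("peg top",st(pt(c,U(498,432),.1085)[0,:2]))
hsv=cv2.cvtColor(c["img"],cv2.COLOR_RGB2HSV);g=hsv[...,1]<90;g[230:]=0
m=blob(g,(281,165),30);k=max(cv2.findContours(m,0,1)[0],key=cv2.contourArea)[:,0].astype(float)
w=pt(c,k[k[:,1]<225],.014)[:,:2];A=np.c_[2*w,np.ones(len(w))];q=np.linalg.lstsq(A,(w**2).sum(1),rcond=None)[0]
print("disc",q[:2],st(q[:2]),np.sqrt(q[2]+q[:2]@q[:2]))
E
```

```text
tip [0.50679236 0.24895582] pivot [0.55856808 0.22490246] [57.1 -0.2] TCP insert [ 0.8 -1.1]
clutch top [[-22.5, -16.4], [-22.3, 17.5], [28.8, 16.8], [28.7, -18.4]]
arm angle stand 70.73230946291605
peg top [72.9 42.6]
disc [0.50649419 0.24866729] [-0.2 -0.4] 0.07253703501506553
```

```bash
python3 -m creep '{"delta_pos":[[-1,0.6,0],[-2.5,1.5,0],[-4,2.5,0],[-5.5,3.4,0],[-6.5,4,0],[-7.1,4.4,0],[-7.1,4.4,0],[-7.1,4.4,0],[-7.1,4.4,0],[-7.1,4.4,0]],"turn":[[0,0,6],[0,0,13],[0,0,20],[0,0,27],[0,0,34],[0,0,41],[0,0,48],[0,0,55],[0,0,62],[0,0,69]],"hand":[0.35,0.35,0.35,0.35,0.35,0.35,0.35,0.35,0.35,0.35]}'
python3 -m creep '{"delta_pos":[[0,0,0],[0,0,1],[0,0,2],[0,0,4],[0,0,6],[0,0,8],[0,0,9],[0,0,9],[0,0,9],[0,0,9]],"turn":[[0,0,7],[0,0,14],[0,0,21],[0,0,28],[0,0,35],[0,0,39],[0,0,40],[0,0,40],[0,0,40],[0,0,40]],"hand":[0.35,0.35,0.35,0.35,0.35,0.35,0.35,0.35,0.35,0.35]}'
python3 - <<'E'
from h import *
togo([.589,.257,.16],-44.2)
c=cams.capture("wrist");np.savez("pics/w8.npz",**c)
cv2.imwrite("pics/w8.png",np.clip(c["img"][:,:,::-1]*1.3,0,255).astype(np.uint8))
print(proj(c,[[.589,.257,.1085],[.589,.257,.0805]]))
E
```

```text
clock: 21.48
ee_pos: [0.5897, 0.2572, 0.2975]
tool_rot: [-3.138, 0.002, 1.495]
force: [-0.2, -0.0, 0.6]
opening: 0.0299
grip_force: 0.0
clock: 22.32
ee_pos: [0.5907, 0.2577, 0.2102]
tool_rot: [3.141, -0.001, 0.804]
force: [0.4, 0.6, -0.5]
opening: 0.0303
grip_force: 0.0
go [-0.17 -0.08  5.02] turn z 0.3 tilt [ 0.03 -0.05  0.  ] ee [0.5907 0.2577 0.2102] yaw -43.9 j6 1.11 t 22.32 op 0.0303 F [ 0.4  0.6 -0.5] grip 0.0
[[278.89367317 246.04207842]
 [278.91022447 227.46028986]]
```

View pics/w8.png

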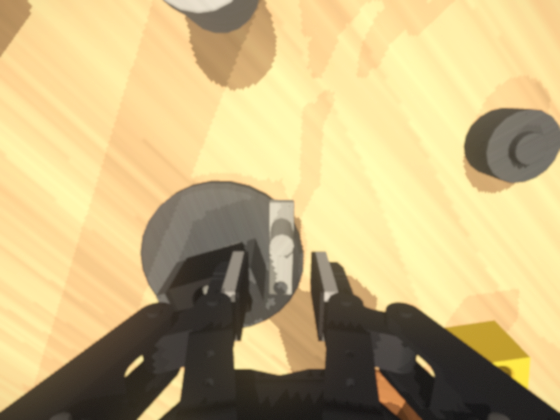

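The peg top at (282,246) is centred between the fingers and the arm lies along the image vertical. I'll lower, cage the peg, and sweep the first 60°.

```bash
python3 -m creep '{"delta_pos":[[0,0.05,0.5],[0,0.05,1.5],[0,0.05,2.5],[0,0.05,3.5],[0,0.05,4.3],[0,0.05,4.9],[0,0.05,4.9],[0,0.05,4.9],[0,0.05,4.9],[0,0.05,4.9]],"turn":[[0,0,0],[0,0,0],[0,0,0],[0,0,0],[0,0,0],[0,0,0],[0,0,0],[0,0,0],[0,0,0],[0,0,0]],"hand":[0.35,0.35,0.35,0.35,0.35,0.35,0.3,0.25,0.25,0.25]}' && python3 -m creep '{"delta_pos":[[-0.02,-0.47,0],[-0.10,-0.94,0],[-0.22,-1.39,0],[-0.39,-1.83,0],[-0.60,-2.25,0],[-0.86,-2.65,0],[-1.16,-3.01,0],[-1.49,-3.34,0],[-1.85,-3.64,0],[-2.25,-3.90,0]],"turn":[[0,0,-6],[0,0,-12],[0,0,-18],[0,0,-24],[0,0,-30],[0,0,-36],[0,0,-42],[0,0,-48],[0,0,-54],[0,0,-60]],"hand":[0.25,0.25,0.25,0.25,0.25,0.25,0.25,0.25,0.25,0.25]}'
python3 -c "
from h import *
togo([.589,.257,.16],-44.2)"
```

```text
clock: 23.2
ee_pos: [0.5909, 0.2573, 0.1611]
tool_rot: [3.141, -0.001, 0.803]
force: [-0.4, 0.9, 0.8]
opening: 0.0213
grip_force: 0.0
clock: 24.03
ee_pos: [0.5477, 0.2686, 0.1614]
tool_rot: [3.138, -0.001, 1.855]
force: [2.4, 2.5, -1.6]
opening: 0.0214
grip_force: 0.9
go [-2.27  3.63  0.16] turn z 60.5 tilt [ 0.19 -0.03  0.  ] ee [0.5477 0.2686 0.1614] yaw 16.3 j6 0.1 t 24.03 op 0.0214 F [ 2.4  2.5 -1.6] grip 0.8828271366655827
```

```bash
python3 -m creep '{"delta_pos":[[-0.02,-0.47,0],[-0.10,-0.94,0],[-0.22,-1.39,0],[-0.39,-1.83,0],[-0.60,-2.25,0],[-0.86,-2.65,0],[-1.16,-3.01,0],[-1.37,-3.23,0],[-1.61,-3.45,0],[-1.61,-3.45,0]],"turn":[[0,0,-6],[0,0,-12],[0,0,-18],[0,0,-24],[0,0,-30],[0,0,-36],[0,0,-42],[0,0,-46],[0,0,-50],[0,0,-50]],"hand":[0.25,0.25,0.25,0.25,0.25,0.25,0.25,0.25,0.25,0.25]}'
python3 -c "
from h import *
togo([.5068+.011*.907,.249-.011*.421,.16],65)"
```

```text
clock: 24.87
ee_pos: [0.518, 0.2432, 0.1614]
tool_rot: [3.14, 0.001, 2.724]
force: [-0.7, 0.0, 0.1]
opening: 0.0215
grip_force: 0.1
go [0.16 0.05 0.14] turn z 1.1 tilt [0.07 0.03 0.  ] ee [0.518  0.2432 0.1614] yaw 66.1 j6 -0.79 t 24.87 op 0.0215 F [-0.7  0.   0.1] grip 0.1352369925007224
```

```bash
python3 -m creep '{"delta_pos":[[0,-0.1,0],[0,-0.2,0],[0,-0.3,0],[0,-0.4,0],[0,-0.45,0],[0,-0.5,0],[0,-0.55,0],[0,-0.6,0],[0,-0.6,0],[0,-0.6,0]],"turn":[[0,0,0],[0,0,0],[0,0,0],[0,0,0],[0,0,0],[0,0,0],[0,0,0],[0,0,0],[0,0,0],[0,0,0]],"hand":[0.25,0.25,0.25,0.25,0.25,0.25,0.25,0.25,0.25,0.25]}'
```

```text
clock: 25.7
ee_pos: [0.5164, 0.2388, 0.1608]
tool_rot: [3.139, 0.001, 2.722]
force: [0.4, 5.7, -0.1]
opening: 0.0213
grip_force: 3.0
```

```bash
python3 -m creep '{"delta_pos":[[0,-0.05,0],[0,-0.1,0],[0,-0.12,0],[0,-0.15,0],[0,-0.15,0],[0,-0.15,0],[0,-0.15,0],[0,-0.15,0],[0,-0.15,0],[0,-0.15,0]],"turn":[[0,0,0],[0,0,0],[0,0,0],[0,0,0],[0,0,0],[0,0,0],[0,0,0],[0,0,0],[0,0,0],[0,0,0]],"hand":[0.25,0.25,0.25,0.25,0.25,0.25,0.25,0.25,0.25,0.25]}'
```

```text
clock: 26.53
ee_pos: [0.5163, 0.2385, 0.1609]
tool_rot: [3.136, 0.001, 2.722]
force: [1.2, 9.0, -1.8]
opening: 0.0213
grip_force: 4.7
```

```bash
python3 -m creep '{"delta_pos":[[0,0.1,0],[0,0.2,0],[0,0.4,0],[0,0.45,0],[0,0.45,-1],[0,0.45,-3],[0,0.45,-6],[0,0.45,-9],[0,0.45,-12],[0,0.45,-14]],"turn":[[0,0,0],[0,0,0],[0,0,0],[0,0,0],[0,0,0],[0,0,0],[0,0,0],[0,0,0],[0,0,0],[0,0,0]],"hand":[0.25,0.25,0.3,0.35,0.35,0.35,0.35,0.35,0.35,0.35]}'
python3 - <<'E'
from h import *
c=cams.capture("wrist");t=cams.capture("top")
u,v=proj(t,[.507,.249,.07])[0].astype(int)
b=cv2.resize(t["img"][90:290,90:470,::-1],(380,200))
a=cv2.resize(c["img"][60:360,80:480],(520,390))[:,:,::-1]
o=np.zeros((590,520,3),np.uint8);o[:390]=a;o[390:,:380]=b
cv2.imwrite("pics/w9.png",np.clip(o*1.3,0,255).astype(np.uint8))
e=pt(c,(281,246),.0805);togo([.507,.249,.3],65)
yaw=np.radians(-24.9);X=np.array([np.cos(yaw),np.sin(yaw),0]);S=np.array([.5068,.249,0])
print("expected pivot, locked peg top, in pic:",[((q-[80,60])*1.3).round() for q in proj(c,[S+.056*X+[0,0,.0805],S+.011*X+[0,0,.1085],S-.006*X+[0,0,.0805]])])
E
```

```text
clock: 27.37
ee_pos: [0.5173, 0.2399, 0.3043]
tool_rot: [3.14, 0.003, 2.722]
force: [0.7, 0.0, -0.5]
opening: 0.0301
grip_force: 0.0
go [1.41 0.3  0.56] turn z 1.0 tilt [0.32 0.38 0.  ] ee [0.5186 0.2405 0.3057] yaw 66.0 j6 -0.79 t 27.47 op 0.0299 F [0.  0.4 0.5] grip 0.0
expected pivot, locked peg top, in pic: [array([262., 220.]), array([263., 172.]), array([264., 138.])]
```

View pics/w9.png

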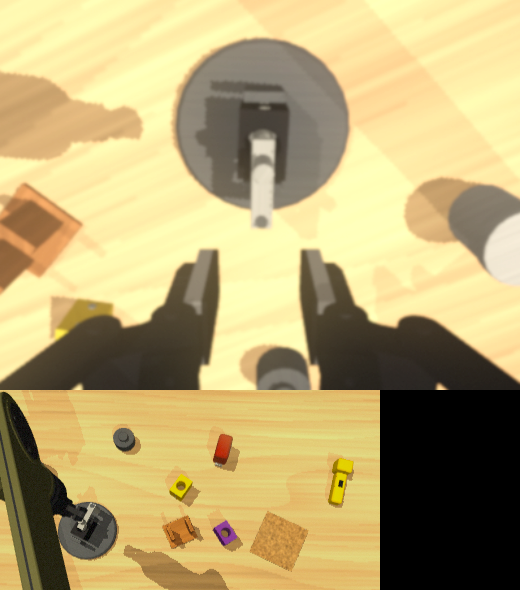

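The latch arm lies over the clutch, from pivot (261,222) to tip (262,137), along the stand's axis as expected when locked. The bystanders haven't moved and the gripper is clear.

```bash
python3 -c "
from bench import r
print(r.sign_off())"
```

```text
the job is handed in; nothing more can be done
None
```

The job is handed in at about 27.5 s: the clutch went from the rack to the cork mat, was regrasped by its long sides, pushed home on the spigot, and the latch turned to its stop. The last images show the bystanders unmoved, and sign-off returned no verdict.

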